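# Hold a flask down in the sprung ring of a leak-test pot

### The job

Pick up the round-bottomed steel flask by its neck and lower it gently, upright, into the deep leak-test pot until its ball sits in the middle of the sprung ring, without knocking the pot's wall. Then press it straight down about 15 mm against the springs (not as far as the ring's bottom stop) and keep holding it pressed there: the program finishes while the robot is still holding the flask down. Leave the other things on the worktop where they are.

Things in the scene. Friction and masses are not known exactly. Their poses are not given: they have to be found in the camera images.
- flask: the loose flask: closed, bare steel, 142 mm tall, about 0.2 kg, its bottom weighted so that it rights itself; a ball of 66 mm diameter below, a plain round neck of 24 mm diameter from 70 to 130 mm above the bottom, a black plug of 30 mm diameter from 130 to 142 mm. Origin: the lowest point of the ball; z runs up the neck. It starts upright, standing on the worktop inside the parking ring
- flask_ball (a point): centre of the flask's ball, 33 mm above its lowest point
- flask_neck (a point): on the axis of the flask's neck, 112 mm above its lowest point: a good place to grip
- parking_ring: plain light metal ring, 115 mm outside, about 72 mm inside, 26 mm high, fixed on the worktop; keeps the flask from rolling. Origin: its centre, on the worktop
- test_pot: leak-test pot, fixed on the worktop: square base plate 140 x 140 x 10 mm with a clear round wall, 120 mm outside, 112 mm inside, its steel rim 124 mm outside and 106 mm above the worktop, open on top. Origin: its centre, on the worktop; z up
- pot_wall: the pot's clear round wall with its rim, part of the pot. Origin: as the pot's
- pot_mouth (a point): centre of the pot's mouth, 106 mm above the worktop
- ring_seat (a point): centre of the sprung ring's top face: a level steel ring in the middle of the pot, 100 mm outside, with a 48 mm round hole; 62 mm above the worktop when free. The flask's ball sits on the edge of the hole, the ball's centre then about 22 mm above this point and its lowest point about 11 mm below it
- sprung_ring (a joint): how far the ring is pressed down, m: 0 free, 0.022 on its bottom stop. The springs push up with 3 N at 0 (more than the flask weighs, so its weight alone hardly moves the ring), and 0.5 N more for each mm, so 10.5 N at 15 mm
- tape_measure: bystander: tape measure, 36 x 86 x 62 mm, origin at the centre of its underside
- coil_block: bystander: black solenoid coil block, 42 x 52 x 45 mm, origin at the centre of its underside
- spanner: bystander: combination spanner, 198 mm long, 8 mm thick, origin at the middle of its underside
Mind the look-alikes: they are no part of the job. Leave any pink look-alike of the flask alone.

How it is judged:
By the outcome, as a careful person would: the job done as asked, in the order asked, and still so for the second after the job is handed in, while the arm keeps its last pose, push and grip.
It also fails if it takes over 38 s, if anything falls off the work surface, if the arm or the gripper's body presses on something with over 40 N, if the wrist force passes 120 N, or if a joint passes its speed limit or range.

### The arm

A 6-joint arm with a two-finger parallel gripper is mounted at the origin on the work surface; the furniture and walls round the work are solid. World frame = base frame: x ahead of the robot, y to its left, z up, the work surface at z = 0. Lengths are in mm, angles in rad, forces in N, time in s.
With the tool pointing down it reaches from about 275 to 750 mm from the base axis. Payload 10.2 kg.
Tool frame: the origin (TCP) lies midway between the tips of the shut fingers; the grasp point (between the pads) lies 19 mm behind it; x points along the fingers, y is the direction in which the jaws open and shut, and the axes are right-handed (so a half turn about x gives the same grasp; the last joint's range is limited). The gripper opens to 85 mm and grips with 20 to 120 N. Pads are 22 mm wide; open, the fingers measure 114 mm over their backs; the gripper's body (76 mm by 85 mm) begins 54 mm behind the grasp point. The pads swing forward as they close: fully open they stand 13 mm farther back than shut.
Start: joints at [-1.368, 0.313, 1.498, -0, 1.331, -0.223], TCP at [216.839, -478.134, 231.294] pointing down, gripper open.
Joint ranges: [-2.94, 2.94], [-0.97, 2.17], [0.19, 2.56], [-1.23, 4.37], [0.02, 3.11], [-2.88, 2.88]. Speed limits (rad/s): [2.39, 2.39, 3.01, 3.14, 3.14, 3.14].

### API

Orientations are given as a unit quaternion [w, x, y, z].
In Python, from rig import sense, capture, get_calibration, finish_job gives the robot as it stands.
- The arm moves only by the tool jog_arm, never from a script. Its argument "increments" is a list of rows, each an object of numbers: "rx", "ry", "rz": the turn, a rotation vector about the tool's x, y, z in rad; "x", "y", "z": the shift along the tool's x, y, z in mm; "hand": the finger opening in mm, from 0 to 85.4. A call has 1 to 5 rows; each row shifts and turns the commanded pose from where the row before left it, along the tool's axes as they then stand; what a row does not reach is not made up. A row lasts 1/8 s, in which the tool goes at most 62.5 mm and 10.7 degrees, less where a joint would pass 70% of its speed; a pose out of reach is approached as far as the arm can. A call with a gripper value outside its range is refused whole. The fingers move at their own pace and stop on an object; "force" is the grip in N (left out, the last holds). Time passes only in rows, so rows that do not move let the fingers close. It gives the time, the measured TCP pose, the force and the opening at its end, in the units of the state.
- sense(): the state, without advancing time (a new reading comes with each control period).
- capture(name): name is "scene" or "top" or "wrist"; returns the picture (480x640x3 uint8, red, green, blue); there is no depth.
- get_calibration(name): a dict with "camera_matrix" (3x3 intrinsics, pixels), "R" (3x3) and "t" (3): a world point X has camera coordinates R X + t; the wrist camera has in their place "T_tool_cam" (4x4, takes a point from camera to tool coordinates, whose origin is the TCP and whose axes are the tool frame's). Camera axes: x right, y down, z forward; pixel columns grow to the right and rows downward; lengths in mm; the calibration is good to about 2 mm. The wrist camera is an equidistant fisheye: a pixel r from the principal point sees the ray r / f radians off the axis. A picture is of the moment at which its call begins: read the wrist's pose just before it. get_calibration takes no time and is no camera call.
- finish_job(): hands the job in, once; it reports no verdict.
The state is a dict: "time_s": time; "joints": joint angles; "dq": joint speeds; "tau": joint torques, N m; "eef_pos": TCP position; "ee_rot": TCP orientation; "force": force on the tool from outside, world axes, zero at the start; "wrist_torque": the same for the moment, N m; "grip_width": opening from 0.0 (shut) to 1.0 (fully open).
Only numpy, scipy, OpenCV 4.12 (cv2) and the standard library are available. Lean on these libraries where they do the work, as an engineer would, in place of code of your own. Each camera call takes 0.05 s, during which the arm holds its last target.

## Working session

There is one attempt and no reset: what is moved stays moved. The work goes in short steps, Python scripts to look and compute and a tool call to move; the robot and the scene stay as the last step left them, time stands still between calls to the robot, and variables do not carry over. Pictures are saved under pics/ and viewed, and the job is handed in when it is done.

Besides the shell and the picture viewer there is one more tool, called after ">>>" by a JSON object that holds its "name" and its "arguments", one argument or row to a line. jog_arm: Moves the arm, as the interface text tells. Its arguments: {"type":"object","properties":{"increments":{"type":"array","items":{"type":"object","properties":{"rx":{"type":"number"},"ry":{"type":"number"},"rz":{"type":"number"},"x":{"type":"number"},"y":{"type":"number"},"z":{"type":"number"},"hand":{"type":"number"}}}},"force":{"type":"number"}},"required":["increments"]}

```bash
ls; mkdir -p pics
python3 - <<'E'
from rig import *
import cv2,json
s=sense();print(s)
for n in("scene","top","wrist"):
    c=get_calibration(n);print(n,c)
    cv2.imwrite(f"pics/{n}0.png",cv2.cvtColor(capture(n),cv2.COLOR_RGB2BGR))
E
```

```text
pics
{'time_s': 0.0, 'joints': array([-1.36841246e+00,  3.13435152e-01,  1.49844483e+00,  5.27363826e-06,
        1.33101007e+00, -2.23414566e-01]), 'dq': array([-0.00073079,  0.00102848, -0.00174433,  0.00048151, -0.00041728,
        0.00051772]), 'tau': array([-1.37299830e-03, -4.12263393e+01, -2.59742725e+01, -2.64658074e-04,
        4.10016553e-03,  4.29842282e-05]), 'eef_pos': array([ 216.77928537, -477.86623345,  230.73976272]), 'ee_rot': array([ 0.14894868,  0.69114861,  0.14986599, -0.69113535]), 'force': array([ 0.00297006,  0.38290324, -0.3104984 ]), 'wrist_torque': array([ 0.00924396, -0.00066555, -0.06611036]), 'grip_width': 1.0039426676398195}
scene {'camera_matrix': array([[519.09519495,   0.        , 314.54086841],
       [  0.        , 519.09519495, 237.44550805],
       [  0.        ,   0.        ,   1.        ]]), 'R': array([[-0.47774964, -0.87839908,  0.01305153],
       [-0.40149617,  0.20510594, -0.89259867],
       [ 0.7813809 , -0.43167883, -0.45066315]]), 't': array([266.05993507, 266.01144167, 993.27849447])}
top {'camera_matrix': array([[446.89327323,   0. 
[... 172 characters left out ...]
21884 ],
       [-0.99646192,  0.00410436, -0.08394516],
       [ 0.08383192, -0.02261248, -0.99622331]]), 't': array([  46.37548682,  461.32057592, 1014.12663317])}
wrist {'camera_matrix': array([[371.64829954,   0.        , 314.72237948],
       [  0.        , 371.64829954, 239.13284053],
       [  0.        ,   0.        ,   1.        ]]), 'T_tool_cam': array([[-4.38923058e-04, -2.59192488e-01,  9.65825585e-01,
        -1.42157703e+02],
       [ 9.99999824e-01, -4.99332762e-04,  3.20450902e-04,
         2.49631783e-01],
       [ 3.99209891e-04,  9.65825556e-01,  2.59192662e-01,
        -6.55339137e+01],
       [ 0.00000000e+00,  0.00000000e+00,  0.00000000e+00,
         1.00000000e+00]])}
```

View pics/scene0.png

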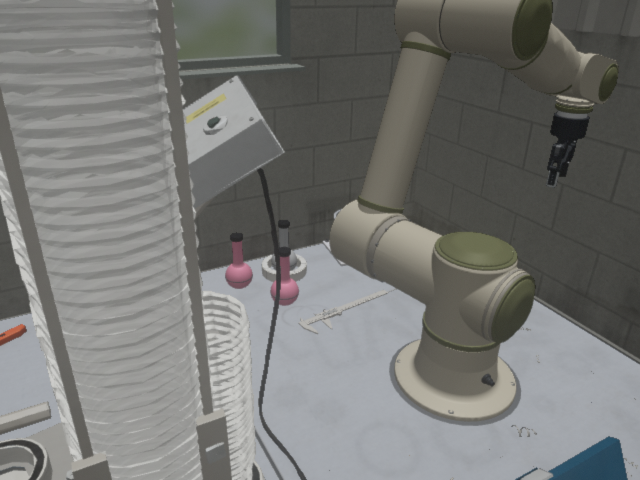

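View pics/top0.png

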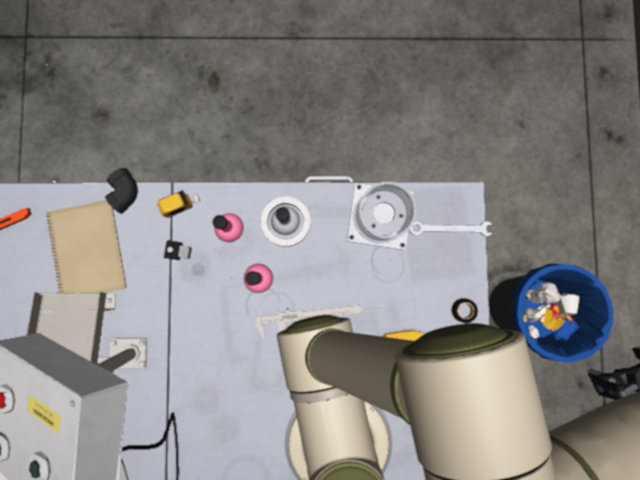

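View pics/wrist0.png

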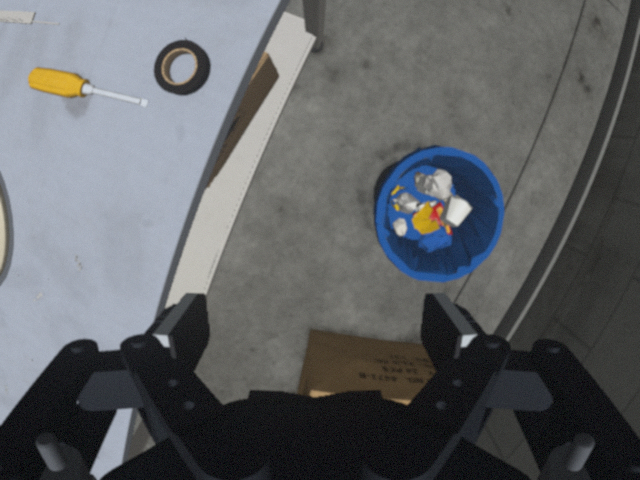

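```bash
cat > h.py <<'E'
import numpy as np,cv2
from rig import *
from scipy.spatial.transform import Rotation as Rn
def ray(n,px,s=None):
    c=get_calibration(n);K=np.array(c["camera_matrix"])
    if n!="wrist":
        d=np.linalg.inv(K)@[px[0],px[1],1];R=c["R"];return -R.T@c["t"],R.T@d/np.linalg.norm(d)
    u=np.array([(px[0]-K[0,2])/K[0,0],(px[1]-K[1,2])/K[1,1]]);r=np.linalg.norm(u)
    d=np.r_[u/max(r,1e-9)*np.sin(r),np.cos(r)];T=c["T_tool_cam"]
    q=s["ee_rot"];R=Rn.from_quat([q[1],q[2],q[3],q[0]]).as_matrix()
    return R@T[:3,3]+s["eef_pos"],R@T[:3,:3]@d
def proj(n,X,s=None):
    c=get_calibration(n);K=np.array(c["camera_matrix"]);X=np.asarray(X,float)
    if n!="wrist":
        p=K@(c["R"]@X+c["t"]);return p[:2]/p[2]
    T=c["T_tool_cam"];q=s["ee_rot"];R=Rn.from_quat([q[1],q[2],q[3],q[0]]).as_matrix()
    v=T[:3,:3].T@(R.T@(X-s["eef_pos"])-T[:3,3]);th=np.arctan2(np.hypot(v[0],v[1]),v[2]);a=v[:2]/np.hypot(v[0],v[1])
    return np.array([K[0,2],K[1,2]])+K[0,0]*th*a
def atz(r,z): o,d=r;return o+d*(z-o[2])/d[2]
def tri(rs):
    A=0;b=0
    for o,d in rs:
        P=np.eye(3)-np.outer(d,d);A=A+P;b=b+P@o
    X=np.linalg.solve(A,b);return X,[np.linalg.norm((np.eye(3)-np.outer(d,d))@(X-o)) for o,d in rs]
E
python3 - <<'E'
from h import *
for nm,px,z in [("ring",(286,221),26),("plug",(283,213),142),("pink",(221,222),142),("pot",(384,211),106)]:
    print(nm,atz(ray("top",px),z))
im=cv2.imread("pics/top0.png")[170:300,200:430];cv2.imwrite("pics/tc.png",cv2.resize(im,None,fx=3.4,fy=3.4,interpolation=cv2.INTER_CUBIC))
im=cv2.imread("pics/scene0.png")[200:320,200:340];cv2.imwrite("pics/sc.png",cv2.resize(im,None,fx=4.5,fy=4.5,interpolation=cv2.INTER_CUBIC))
q=sense()["ee_rot"];print(Rn.from_quat([q[1],q[2],q[3],q[0]]).as_matrix())
E
```

```text
ring [501.33905458 115.77781802  26.        ]
plug [503.45530679 116.40062277 142.        ]
pink [485.37622446 242.16309467 142.        ]
pot [512.25311037 -96.86676231 106.        ]
[[-2.13265599e-04  4.13006646e-01 -9.10727986e-01]
 [ 9.65564329e-04 -9.10727497e-01 -4.13006650e-01]
 [-9.99999511e-01 -9.67446567e-04 -2.04557640e-04]]
```

View pics/tc.png

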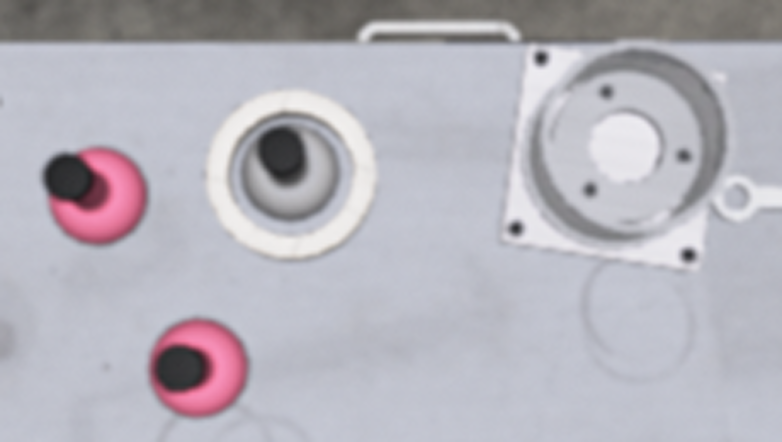

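View pics/sc.png

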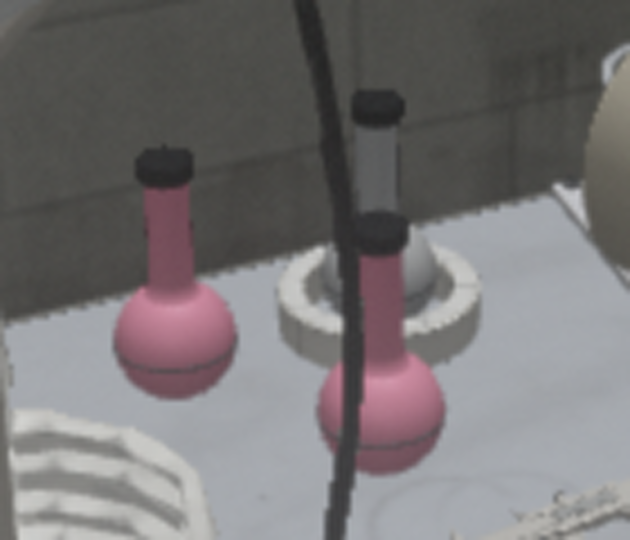

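The steel flask inside the ring, top (283,213), is the target. The look-alikes at (221,222) and (254,278) are pink and stand outside the ring, and both crops confirm this. The pot is at (384,212). I'll move to a hover between pot and flask.

>>> {"name": "jog_arm", "arguments": {
  "increments": [
    {"x": -10, "y": -29, "z": -37},
    {"x": -10, "y": -29, "z": -37},
    {"x": -10, "y": -29, "z": -37},
    {"x": -10, "y": -29, "z": -37},
    {"x": -10, "y": -29, "z": -37}
  ]
}}

```text
schema error: expected keys rx, ry, rz, x, y, z, hand
```

>>> {"name": "jog_arm", "arguments": {
  "increments": [
    {"x": -10, "y": -29, "z": -37},
    {"x": -10, "y": -29, "z": -37},
    {"x": -10, "y": -29, "z": -37},
    {"x": -10, "y": -29, "z": -37},
    {"x": -10, "y": -29, "z": -37}
  ]
}}

```text
schema error: expected keys rx, ry, rz, x, y, z, hand
```

>>> {"name": "jog_arm", "arguments": {
  "increments": [
    {},
    {}
  ]
}}

```text
schema error: expected keys rx, ry, rz, x, y, z, hand
```

Run:
```python
from h import *
import pickle
s=sense();print(s["time_s"],s["eef_pos"],s["joints"],s["force"])
cv2.imwrite("pics/w1.png",cv2.cvtColor(capture("wrist"),cv2.COLOR_RGB2BGR));pickle.dump(s,open("s1.pkl","wb"))
for X in [(503,116,142),(512,-97,106)]: print(proj("wrist",X,s))
```

```text
0.15 [ 216.78886103 -477.93317851  230.88306668] [-1.36841048e+00  3.13302765e-01  1.49824412e+00 -1.52642002e-05
  1.33103449e+00 -2.23363596e-01] [0.26972959 0.64491193 0.27084176]
[ -27.89386171 -153.69761419]
[  96.36656603 -165.31698664]
```

View pics/w1.png

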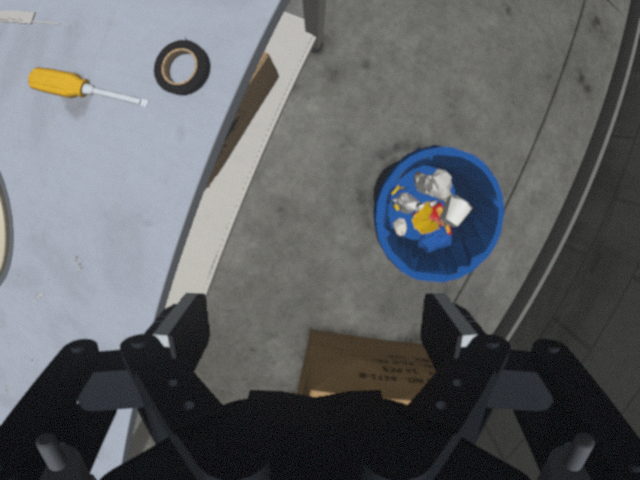

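>>> {"name": "jog_arm", "arguments": {
  "increments": [
    {"x": -10, "y": -29, "z": -37, "rx": 0, "ry": 0, "rz": 0, "hand": 85},
    {"x": -10, "y": -29, "z": -37, "rx": 0, "ry": 0, "rz": 0, "hand": 85},
    {"x": -10, "y": -29, "z": -37, "rx": 0, "ry": 0, "rz": 0, "hand": 85},
    {"x": -10, "y": -29, "z": -37, "rx": 0, "ry": 0, "rz": 0, "hand": 85},
    {"x": -10, "y": -29, "z": -37, "rx": 0, "ry": 0, "rz": 0, "hand": 85}
  ]
}}

```text
time_s: 0.82
eef_pos: [325.9, -268.2, 281.6]
ee_rot: [0.149, 0.691, 0.149, -0.691]
force: [0.6, 1.0, 0.2]
grip_width: 0.993
```

>>> {"name": "jog_arm", "arguments": {
  "increments": [
    {"x": -10, "y": -29, "z": -37, "rx": 0, "ry": 0, "rz": 0, "hand": 85},
    {"x": -10, "y": -29, "z": -37, "rx": 0, "ry": 0, "rz": 0, "hand": 85},
    {"x": -10, "y": -29, "z": -37, "rx": 0, "ry": 0, "rz": 0, "hand": 85},
    {"x": -10, "y": -29, "z": -37, "rx": 0, "ry": 0, "rz": 0, "hand": 85},
    {"x": -10, "y": -29, "z": -37, "rx": 0, "ry": 0, "rz": 0, "hand": 85}
  ]
}}

```text
time_s: 1.45
eef_pos: [434.5, -59.7, 331.6]
ee_rot: [0.149, 0.691, 0.149, -0.691]
force: [0.4, 0.4, 0.8]
grip_width: 0.998
```

>>> {"name": "jog_arm", "arguments": {
  "increments": [
    {"x": 0, "y": 0, "z": 0, "rx": 0, "ry": 0, "rz": 0, "hand": 85},
    {"x": 0, "y": 0, "z": 0, "rx": 0, "ry": 0, "rz": 0, "hand": 85},
    {"x": 0, "y": 0, "z": 0, "rx": 0, "ry": 0, "rz": 0, "hand": 85}
  ]
}}

```text
time_s: 1.82
eef_pos: [433.6, -62.0, 331.0]
ee_rot: [-0.149, -0.691, -0.149, 0.691]
force: [-0.1, -0.9, 0.4]
grip_width: 0.99
```

Run:
```python
from h import *
import pickle
s=sense();print(s["time_s"],s["eef_pos"],s["joints"],s["force"])
cv2.imwrite("pics/w2.png",cv2.cvtColor(capture("wrist"),cv2.COLOR_RGB2BGR));pickle.dump(s,open("s1.pkl","wb"))
for X in [(503,116,142),(512,-97,106)]: print(proj("wrist",X,s))
```

```text
1.825 [433.64519835 -62.037619   331.03313613] [-4.10712357e-01  6.07037305e-02  1.54552889e+00 -1.57075342e-04
  1.53592457e+00  7.35861226e-01] [-0.1244546  -0.86820608  0.3786927 ]
[169.45974542  71.85618212]
[379.23464148 151.05742108]
```

View pics/w2.png

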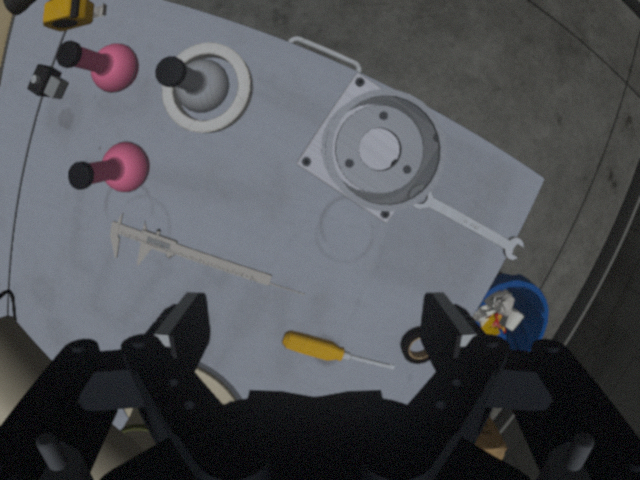

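>>> {"name": "jog_arm", "arguments": {
  "increments": [
    {"x": 10, "y": -45, "z": -23, "rx": 0, "ry": 0, "rz": 0, "hand": 85},
    {"x": 10, "y": -45, "z": -23, "rx": 0, "ry": 0, "rz": 0, "hand": 85},
    {"x": 10, "y": -45, "z": -23, "rx": 0, "ry": 0, "rz": 0, "hand": 85},
    {"x": 0, "y": 0, "z": 0, "rx": 0, "ry": 0, "rz": 0, "hand": 85},
    {"x": 0, "y": 0, "z": 0, "rx": 0, "ry": 0, "rz": 0, "hand": 85}
  ]
}}

```text
time_s: 2.5
eef_pos: [441.2, 89.4, 301.4]
ee_rot: [0.149, 0.691, 0.149, -0.691]
force: [0.3, -1.3, 0.4]
grip_width: 0.996
```

Run:
```python
from h import *
import pickle
s=sense();print(s["time_s"],s["eef_pos"],s["joints"],s["force"])
im=cv2.cvtColor(capture("wrist"),cv2.COLOR_RGB2BGR)
cv2.imwrite("pics/w3.png",im);pickle.dump(s,open("s2.pkl","wb"))
for X in [(503,116,142),(512,-97,106)]: print(proj("wrist",X,s))
a=cv2.imread("pics/w2.png")
cv2.imwrite("pics/w2pot.png",cv2.resize(a[60:240,280:460],None,fx=3.3,fy=3.3,interpolation=cv2.INTER_CUBIC))
cv2.imwrite("pics/w2fl.png",cv2.resize(a[30:140,140:270],None,fx=5,fy=5,interpolation=cv2.INTER_CUBIC))
```

```text
2.5 [441.19960735  89.3848344  301.38400046] [-6.12290768e-02  1.00038119e-01  1.57799687e+00 -3.36038059e-04
  1.46344984e+00  1.08459036e+00] [ 0.29803162 -1.2962152   0.403642  ]
[315.71782555 139.53251596]
[508.13517727 227.06103706]
```

View pics/w3.png

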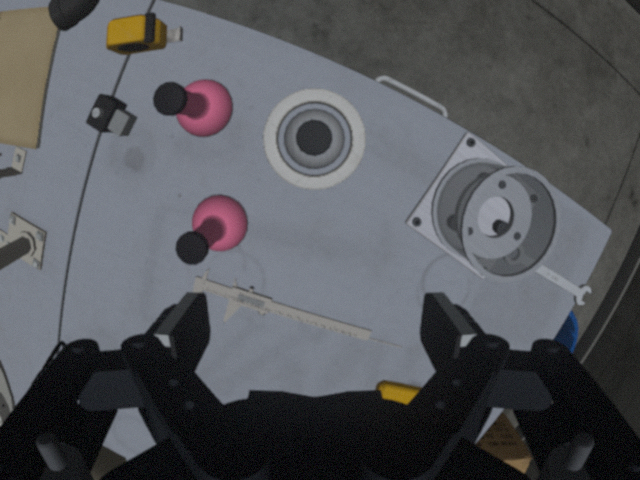

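View pics/w2pot.png

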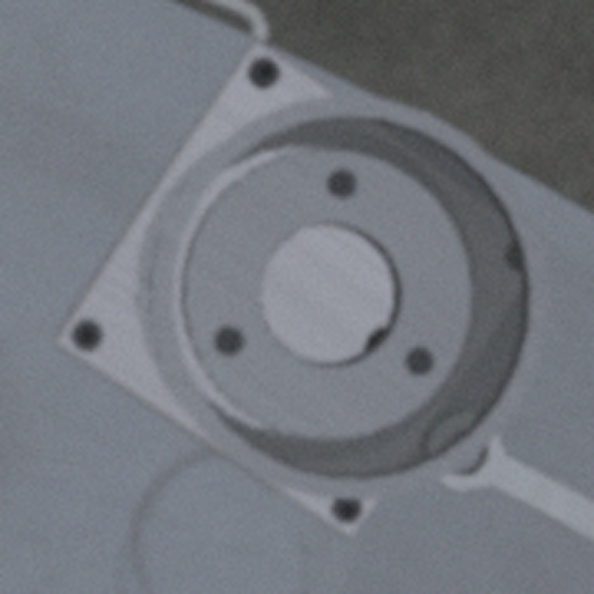

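View pics/w2fl.png

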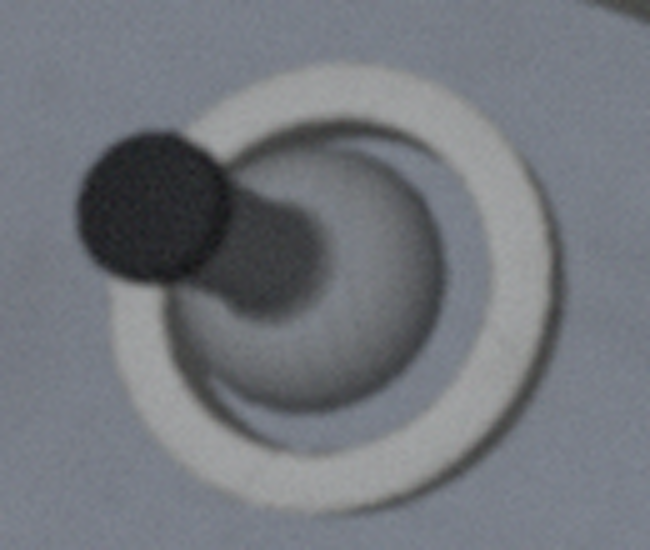

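Run:
```python
from h import *
a=cv2.imread("pics/w3.png")
A=cv2.resize(a[150:280,400:570],None,fx=3.5,fy=3.5,interpolation=cv2.INTER_CUBIC)
B=cv2.resize(a[80:200,255:375],None,fx=3.8,fy=3.8,interpolation=cv2.INTER_CUBIC)
cv2.imwrite("pics/w3pot.png",A);cv2.imwrite("pics/w3fl.png",B)
```

```text
(no output)
```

View pics/w3pot.png

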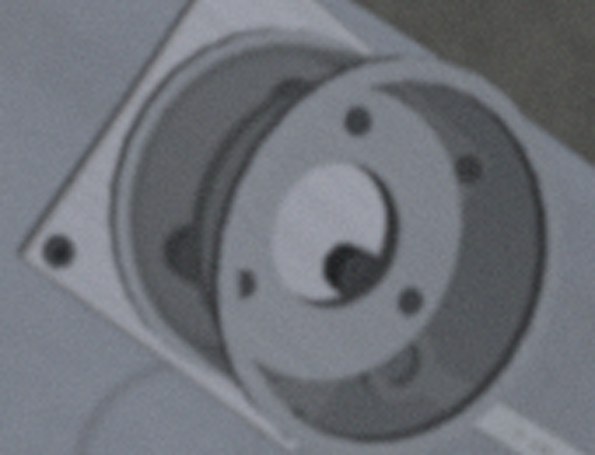

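View pics/w3fl.png

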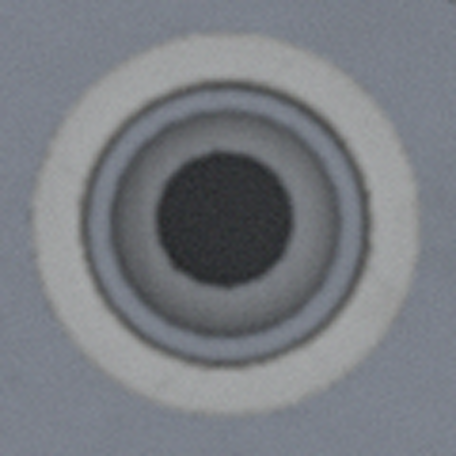

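Run:
```python
from h import *
import pickle
s1=pickle.load(open("s1.pkl","rb"));s2=pickle.load(open("s2.pkl","rb"))
c2p=lambda p:(p[0]/3.3+280,p[1]/3.3+60)
c3p=lambda p:(p[0]/3.5+400,p[1]/3.5+150)
ct=lambda p:(p[0]/3.4+200,p[1]/3.4+170)
cs=lambda p:(p[0]/4.5+200,p[1]/4.5+200)
def T(nm,*r):
    X,e=tri(r);print(nm,X.round(1),np.round(e,1))
for nm,a,b,t in [("hole",(331,295),(335.5,234.5),(626,147)),("s1",(342,184),(358,121),(607,92)),("s2",(420,360),(410,300),(684,156)),("s3",(229,341),(244,283),(590,190))]:
    r=[ray("wrist",c2p(a),s1),ray("wrist",c3p(b),s2)]
    T(nm+" w",*r);T(nm+" w+top",*r,ray("top",ct(t)))
    print("at62",[atz(x,62)[:2].round(1) for x in r+[ray("top",ct(t))]])
# rim: w2 outer/inner
for nm,a in [("riminner w2",((138+528)/2,(112+480)/2))]:
    print(nm,atz(ray("wrist",c2p(a),s1),106))
print("rim w3",atz(ray("wrist",c3p(((217+546)/2,(57+440)/2)),s2),106))
pl=[ray("wrist",(155/5+140,208/5+30),s1),ray("wrist",(224/3.8+255,218/3.8+80),s2),ray("top",ct((281,149))),ray("scene",cs((378,100)))]
T("plug w",*pl[:2]);T("plug wt",*pl[:3]);T("plug all",*pl)
print([atz(x,142)[:2].round(1) for x in pl])
print("ring w3",atz(ray("wrist",(227/3.8+255,223/3.8+80),s2),26),"ball",atz(ray("wrist",(226/3.8+255,222/3.8+80),s2),33))
```

```text
hole w [ 516.6 -105.2   58.8] [0. 0.]
hole w+top [ 515.9 -105.7   57. ] [0.8 0.9 1.6]
at62 [array([ 516.4, -104.7]), array([ 516.5, -103.4]), array([ 513.6, -104.7])]
s1 w [552.3 -92.1  62.3] [0.2 0.2]
s1 w+top [551.8 -92.7  60.8] [0.7 0.9 1.4]
at62 [array([552.2, -92.1]), array([552.5, -92.3]), array([550.2, -92.8])]
s2 w [ 510.  -142.2   61.8] [0.1 0.1]
s2 w+top [ 509.4 -143.3   59.4] [0.9 0.8 1.4]
at62 [array([ 510. , -142.2]), array([ 509.9, -142.1]), array([ 507.6, -142.8])]
s3 w [487.9 -79.9  63.8] [0.4 0.4]
s3 w+top [487.  -80.7  60.9] [0.7 1.3 1.6]
at62 [array([487.5, -80.1]), array([488.2, -80.8]), array([485.3, -80.5])]
riminner w2 [513.9648588  -97.93910195 106.        ]
rim w3 [517.9023654  -94.57290313 106.        ]
plug w [504.  118.1 134.3] [0.1 0.1]
plug wt [503.6 117.9 134. ] [0.4 0.5 0.8]
plug all [503.3 116.9 139.6] [1.2 1.3 1.3 0.7]
[array([503.7, 114.6]), array([504., 118.]), array([501.8, 117.1]), array([499.9, 118.1])]
ring w3 [504.19133679 117.29698617  26.        ] ball [504.2843418  117.66050279  33.        ]
```

>>> {"name": "jog_arm", "arguments": {
  "increments": [
    {"x": 26, "y": 0, "z": -34, "rx": 0, "ry": 0, "rz": 0, "hand": 85},
    {"x": 30, "y": 0, "z": -35, "rx": 0, "ry": 0, "rz": 0, "hand": 85},
    {"x": 30, "y": 0, "z": 0, "rx": 0, "ry": 0, "rz": 0, "hand": 85},
    {"x": 0, "y": 0, "z": 0, "rx": 0, "ry": 0, "rz": 0, "hand": 85},
    {"x": 0, "y": 0, "z": 0, "rx": 0, "ry": 0, "rz": 0, "hand": 85}
  ]
}}

```text
time_s: 3.18
eef_pos: [504.5, 117.9, 216.9]
ee_rot: [0.149, 0.692, 0.149, -0.69]
force: [-0.5, -0.1, 0.6]
grip_width: 0.995
```

Run:
```python
from h import *
import pickle
s=sense();print(s["time_s"],s["eef_pos"],s["joints"],s["force"])
im=cv2.cvtColor(capture("wrist"),cv2.COLOR_RGB2BGR)
for X in [(504,117.5,142),(504,117.5,26)]: print(proj("wrist",X,s))
cv2.imwrite("pics/w4.png",im);pickle.dump(s,open("s4.pkl","wb"))
```

```text
3.175 [504.50712715 117.88759903 216.87636288] [ 3.17888452e-03  3.08049372e-01  1.54283135e+00 -6.83701941e-05
  1.28845795e+00  1.14958190e+00] [-0.52381548 -0.0899502   0.55533241]
[314.31834102 251.88928102]
[314.27183893 214.98490851]
```

View pics/w4.png

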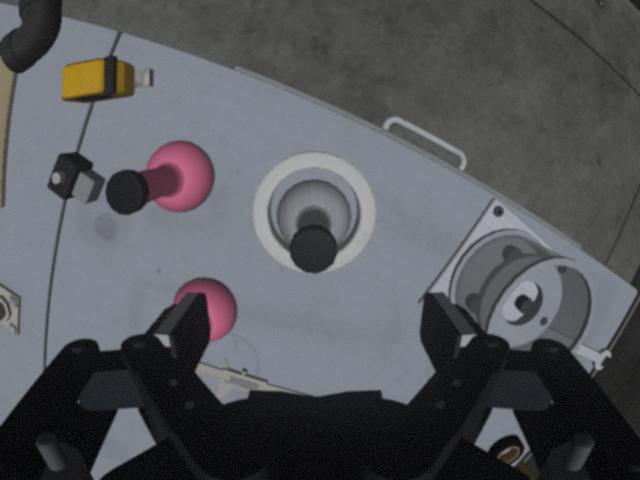

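Run:
```python
from h import *
import pickle
s1=pickle.load(open("s1.pkl","rb"));s2=pickle.load(open("s2.pkl","rb"));s4=pickle.load(open("s4.pkl","rb"))
for a,b in [((81,176),(192,247)),((70,54),(171,98))]:
    P=tri([ray("wrist",a,s1),ray("wrist",b,s2)])[0];d=P-s4["eef_pos"];print(P,0.413*d[0]-.911*d[1],-.911*d[0]-.413*d[1])
print(atz(ray("wrist",(313.5,249.5),s4),142))
```

```text
[372.04036602 179.86011004 132.42657998] -111.16572987728722 95.08257233986865
[488.78542131 246.89627571 132.49474343] -124.01996897096622 -38.95810945130038
[505.1820728  118.58019305 142.        ]
```

>>> {"name": "jog_arm", "arguments": {
  "increments": [
    {"x": 32, "y": 0, "z": 0, "rx": 0, "ry": 0, "rz": 0, "hand": 85},
    {"x": 32, "y": 0, "z": 0, "rx": 0, "ry": 0, "rz": 0, "hand": 85},
    {"x": 32, "y": 0, "z": 0, "rx": 0, "ry": 0, "rz": 0, "hand": 85},
    {"x": 28, "y": 0, "z": 0, "rx": 0, "ry": 0, "rz": 0, "hand": 85},
    {"x": 0, "y": 0, "z": 0, "rx": 0, "ry": 0, "rz": 0, "hand": 85}
  ]
}}

```text
time_s: 3.85
eef_pos: [503.6, 118.5, 91.2]
ee_rot: [-0.149, -0.691, -0.149, 0.692]
force: [-0.4, -0.5, 0.6]
grip_width: 0.997
```

>>> {"name": "jog_arm", "arguments": {
  "increments": [
    {"x": 0, "y": 0, "z": 0, "rx": 0, "ry": 0, "rz": 0, "hand": 55},
    {"x": 0, "y": 0, "z": 0, "rx": 0, "ry": 0, "rz": 0, "hand": 40},
    {"x": 0, "y": 0, "z": 0, "rx": 0, "ry": 0, "rz": 0, "hand": 34}
  ],
  "force": 40
}}

```text
time_s: 4.22
eef_pos: [504.3, 118.7, 92.1]
ee_rot: [0.149, 0.692, 0.149, -0.691]
force: [0.2, 0.1, -0.7]
grip_width: 0.399
```

Run:
```python
from h import *
import pickle
s=sense();print(s["time_s"],s["eef_pos"],s["grip_width"],s["force"])
im=cv2.cvtColor(capture("wrist"),cv2.COLOR_RGB2BGR)
for X in [(504.5,118,142),(504,117.5,26)]: print(proj("wrist",X,s))
cv2.imwrite("pics/w5.png",im)
```

```text
4.225 [504.30459401 118.74549112  92.10655513] 0.3986670271516338 [ 0.1778679   0.13850169 -0.66624803]
[316.47849419 371.39396787]
[315.84204732 256.41231214]
```

View pics/w5.png

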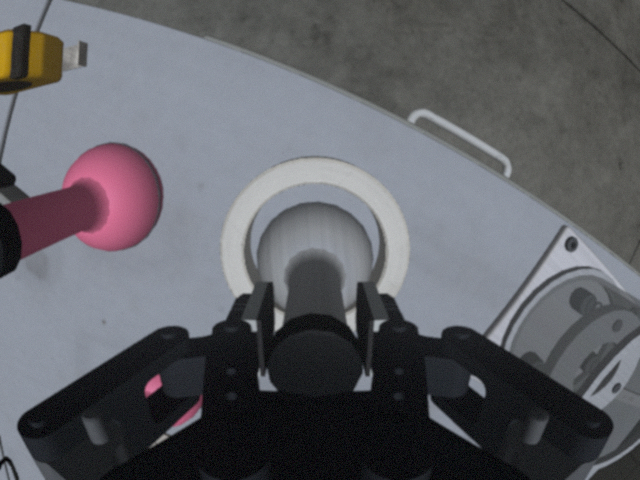

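>>> {"name": "jog_arm", "arguments": {
  "increments": [
    {"x": 0, "y": 0, "z": -1, "rx": 0, "ry": 0, "rz": 0, "hand": 20},
    {"x": 0, "y": 0, "z": 0, "rx": 0, "ry": 0, "rz": 0, "hand": 15},
    {"x": 0, "y": 0, "z": 0, "rx": 0, "ry": 0, "rz": 0, "hand": 15},
    {"x": 0, "y": 0, "z": 0, "rx": 0, "ry": 0, "rz": 0, "hand": 15}
  ],
  "force": 60
}}

```text
time_s: 4.78
eef_pos: [505.1, 119.2, 91.7]
ee_rot: [0.149, 0.691, 0.149, -0.691]
force: [-0.3, 1.1, 6.1]
grip_width: 0.29
```

Run:
```python
from h import *
s=sense();print(s["time_s"],s["eef_pos"],s["grip_width"],s["force"],s["wrist_torque"])
im=cv2.cvtColor(capture("wrist"),cv2.COLOR_RGB2BGR)
cv2.imwrite("pics/w6.png",cv2.resize(im[140:420,160:480],None,fx=2.3,fy=2.1))
```

```text
4.775 [505.1306265  119.20090896  91.66215003] 0.29015356762200045 [-0.33323633  1.07170705  6.07297292] [ 0.10356615  0.02112338 -0.02437553]
```

View pics/w6.png

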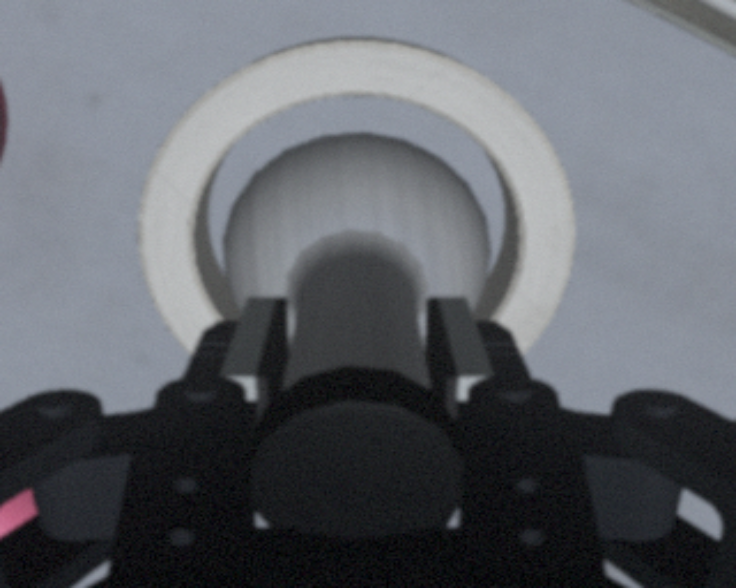

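>>> {"name": "jog_arm", "arguments": {
  "increments": [
    {"x": -15, "y": 0, "z": 0, "rx": 0, "ry": 0, "rz": 0, "hand": 15},
    {"x": -35, "y": 0, "z": 0, "rx": 0, "ry": 0, "rz": 0, "hand": 15},
    {"x": -40, "y": 0, "z": 0, "rx": 0, "ry": 0, "rz": 0, "hand": 15},
    {"x": -40, "y": 0, "z": 0, "rx": 0, "ry": 0, "rz": 0, "hand": 15},
    {"x": -25, "y": 0, "z": 0, "rx": 0, "ry": 0, "rz": 0, "hand": 15}
  ]
}}

```text
time_s: 5.45
eef_pos: [504.8, 119.2, 248.7]
ee_rot: [0.15, 0.692, 0.149, -0.691]
force: [0.1, -1.2, -1.1]
grip_width: 0.289
```

>>> {"name": "jog_arm", "arguments": {
  "increments": [
    {"x": 0, "y": 0, "z": 0, "rx": 0, "ry": 0, "rz": 0, "hand": 15},
    {"x": 0, "y": 0, "z": 0, "rx": 0, "ry": 0, "rz": 0, "hand": 15},
    {"x": 0, "y": 0, "z": 0, "rx": 0, "ry": 0, "rz": 0, "hand": 15}
  ]
}}

```text
time_s: 5.82
eef_pos: [504.4, 119.1, 245.1]
ee_rot: [-0.149, -0.69, -0.15, 0.692]
force: [0.1, 0.1, -2.1]
grip_width: 0.288
```

Run:
```python
from h import *
s=sense();print(s["time_s"],s["eef_pos"],s["grip_width"],s["force"],s["wrist_torque"])
q=s["ee_rot"];print(Rn.from_quat([q[1],q[2],q[3],q[0]]).as_matrix().round(4))
for n in ("wrist","top","scene"):
    im=cv2.cvtColor(capture(n),cv2.COLOR_RGB2BGR); cv2.imwrite(f"pics/{n}7.png",im)
im=cv2.imread("pics/wrist7.png");cv2.imwrite("pics/w7.png",cv2.resize(im[140:420,160:480],None,fx=2.3,fy=2.1))
cv2.imwrite("pics/s7.png",cv2.resize(cv2.imread("pics/scene7.png")[120:320,180:380],None,fx=3,fy=3))
```

```text
5.825 [504.37964351 119.13950185 245.07129901] 0.28843721160135466 [ 0.11513721  0.06587429 -2.07434362] [-0.00885344 -0.02083038  0.04007503]
[[-0.0024  0.413  -0.9107]
 [-0.     -0.9107 -0.413 ]
 [-1.     -0.001   0.0022]]
```

View pics/w7.png

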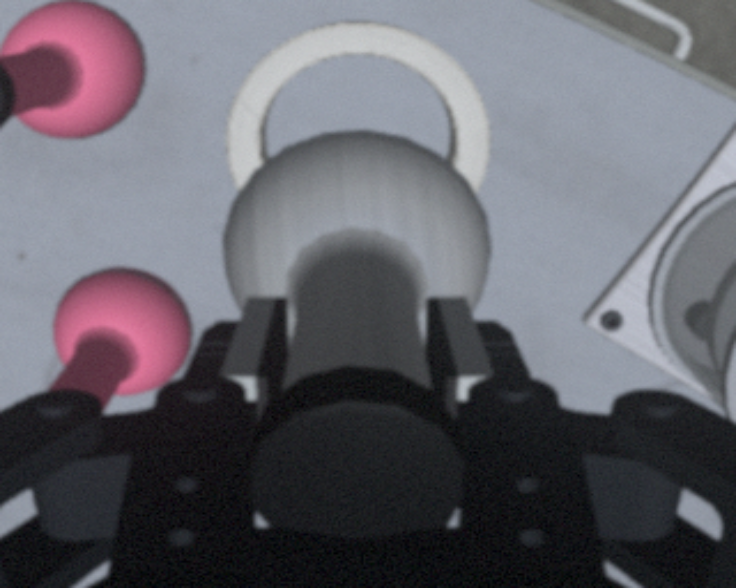

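View pics/s7.png

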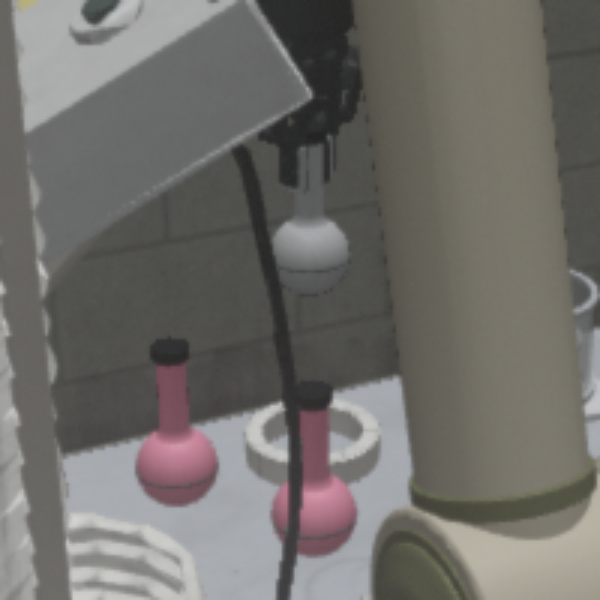

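Run:
```python
from h import *
from scipy.optimize import least_squares
c=get_calibration("wrist");K=np.array(c["camera_matrix"]);T=c["T_tool_cam"]
def rc(p):
    u=(np.array(p)-K[:2,2])/K[0,0];r=np.linalg.norm(u);return T[:3,:3]@np.r_[u/r*np.sin(r),np.cos(r)]
im=cv2.imread("pics/wrist7.png");g=cv2.cvtColor(im,cv2.COLOR_BGR2GRAY)
pts=[(223,245),(491,245),(357,130),(262,165),(452,165),(300,140),(415,140)]
pts=[(a/2.3+160,b/2.1+140) for a,b in pts]
def f(p,xx):
    C=np.array([xx,p[0],p[1]])
    return [np.linalg.norm(np.cross(C-T[:3,3],rc(q)))-33 for q in pts]
for xx in (54,56.7,58.7,60.7):
    r=least_squares(f,[0,0],args=(xx,));print(xx,r.x,np.round(r.fun,1))
r=least_squares(lambda p:f(p[:2],p[2]),[0,0,58]);print(r.x,np.round(r.fun,1))
```

```text
54 [ 0.59734586 -0.16705585] [-0.6 -0.7 -0.1 -0.1 -0.1  0.2  0.3]
56.7 [0.60224869 0.17561901] [-0.2 -0.3 -0.2 -0.  -0.1  0.2  0.2]
58.7 [0.60588965 0.43202786] [ 0.   0.  -0.3 -0.  -0.   0.1  0.2]
60.7 [0.60953834 0.69068165] [ 0.3  0.3 -0.4  0.   0.   0.1  0.2]
[ 0.60532467  0.39213221 58.38995139] [-0.  -0.  -0.3 -0.  -0.   0.1  0.2]
```

>>> {"name": "jog_arm", "arguments": {
  "increments": [
    {"x": 0, "y": 30, "z": 12, "rx": 0, "ry": 0, "rz": 0, "hand": 15},
    {"x": 0, "y": 50, "z": 19, "rx": 0, "ry": 0, "rz": 0, "hand": 15},
    {"x": 0, "y": 50, "z": 19, "rx": 0, "ry": 0, "rz": 0, "hand": 15},
    {"x": 0, "y": 48, "z": 19, "rx": 0, "ry": 0, "rz": 0, "hand": 15},
    {"x": 0, "y": 30, "z": 12, "rx": 0, "ry": 0, "rz": 0, "hand": 15}
  ]
}}

```text
time_s: 6.6
eef_pos: [516.8, -106.0, 245.9]
ee_rot: [-0.149, -0.691, -0.149, 0.691]
force: [-0.7, 0.2, -1.4]
grip_width: 0.292
```

>>> {"name": "jog_arm", "arguments": {
  "increments": [
    {"x": 0, "y": 0, "z": 0, "rx": 0, "ry": 0, "rz": 0, "hand": 15},
    {"x": 0, "y": 0, "z": 0, "rx": 0, "ry": 0, "rz": 0, "hand": 15},
    {"x": 0, "y": 0, "z": 0, "rx": 0, "ry": 0, "rz": 0, "hand": 15},
    {"x": 0, "y": 0, "z": 0, "rx": 0, "ry": 0, "rz": 0, "hand": 15}
  ]
}}

```text
time_s: 7.1
eef_pos: [517.0, -103.0, 246.4]
ee_rot: [0.15, 0.691, 0.15, -0.691]
force: [0.8, -0.7, -1.8]
grip_width: 0.292
```

Run:
```python
from h import *
import pickle
P=[]
s=sense();print(s["time_s"],s["eef_pos"],s["grip_width"],s["force"],s["wrist_torque"])
pickle.dump(s,open("s8.pkl","wb"))
q=s["ee_rot"];print(Rn.from_quat([q[1],q[2],q[3],q[0]]).as_matrix().round(4))
for n in ("wrist","top"):
    im=cv2.cvtColor(capture(n),cv2.COLOR_RGB2BGR); cv2.imwrite(f"pics/{n}8.png",im)
    print(sense()["eef_pos"])
im=cv2.imread("pics/wrist8.png");cv2.imwrite("pics/w8.png",cv2.resize(im[100:340,160:480],None,fx=2.4,fy=2.4))
cv2.imwrite("pics/t8.png",cv2.resize(cv2.imread("pics/top8.png")[160:280,320:470],None,fx=4,fy=4))
```

```text
7.1 [ 517.03583065 -102.98371634  246.36200102] 0.29178460718299604 [ 0.83140195 -0.73043232 -1.84631852] [ 0.02421885  0.00959724 -0.03946823]
[[ 1.000e-04  4.141e-01 -9.102e-01]
 [ 0.000e+00 -9.102e-01 -4.141e-01]
 [-1.000e+00  0.000e+00 -1.000e-04]]
[ 517.03225874 -103.11874772  246.37418366]
[ 517.03921391 -103.27931123  246.34239709]
```

View pics/w8.png

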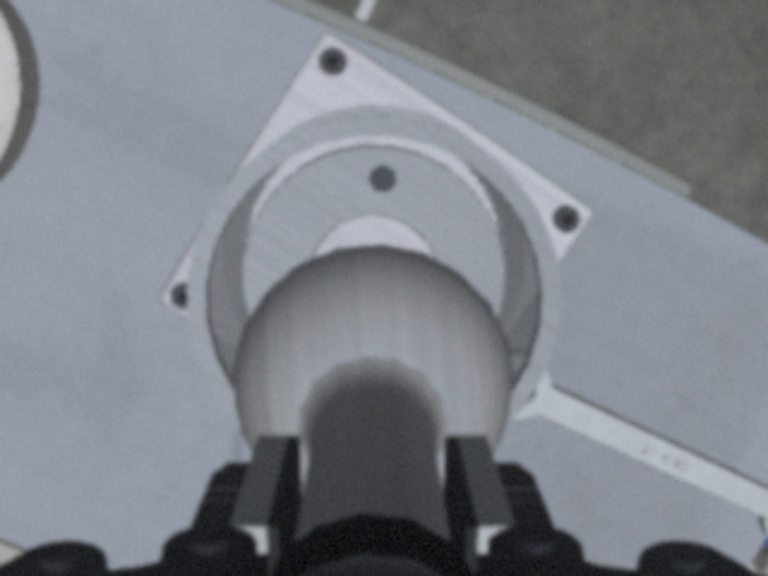

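View pics/t8.png

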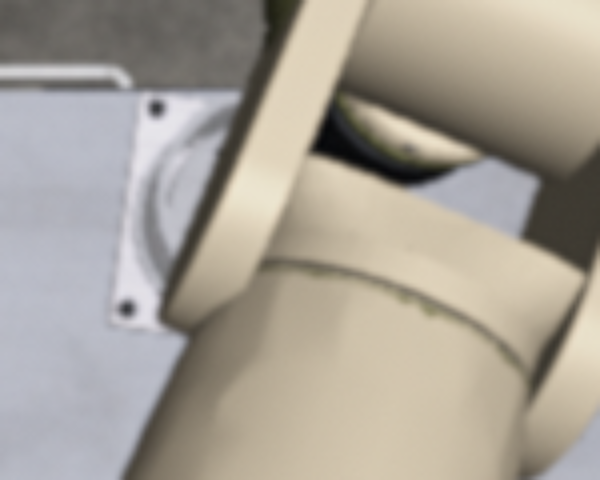

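Run:
```python
from h import *
import pickle
s=pickle.load(open("s8.pkl","rb"));s["eef_pos"]=s["eef_pos"]*0+[517.0,-103.1,246.3]
C=np.array([516.6,-104.6,62.3])
t=lambda p:((p-[160,100])*2.4).round(1)
print("s1",t(proj("wrist",[552.3,-92.2,62.3],s)),"seen 383,179")
im=cv2.imread("pics/wrist8.png");im=cv2.resize(im[100:340,160:480],None,fx=2.4,fy=2.4)
for r,z in((24,62),(50,62),(56,106),(62,106)):
    for a in np.linspace(0,2*np.pi,90):
        p=t(proj("wrist",C*[1,1,0]+[r*np.cos(a),r*np.sin(a),z],s));cv2.circle(im,tuple(int(v) for v in p),1,(0,0,255),-1)
cv2.imwrite("pics/w8o.png",im)
print([atz(ray("wrist",(a/2.4+160,b/2.4+100),s),62).round(1) for a,b in((383,179),(374,216))])
print([atz(ray("wrist",(a/2.4+160,b/2.4+100),s),10).round(1) for a,b in((333,61),(566,219),(181,295))])
```

```text
s1 [383.1 178.9] seen 383,179
[array([552.2, -92.2,  62. ]), array([538.4, -94.9,  62. ])]
[array([585.4, -54.8,  10. ]), array([ 566.3, -173.9,   10. ]), array([465.8, -34.6,  10. ])]
```

View pics/w8o.png

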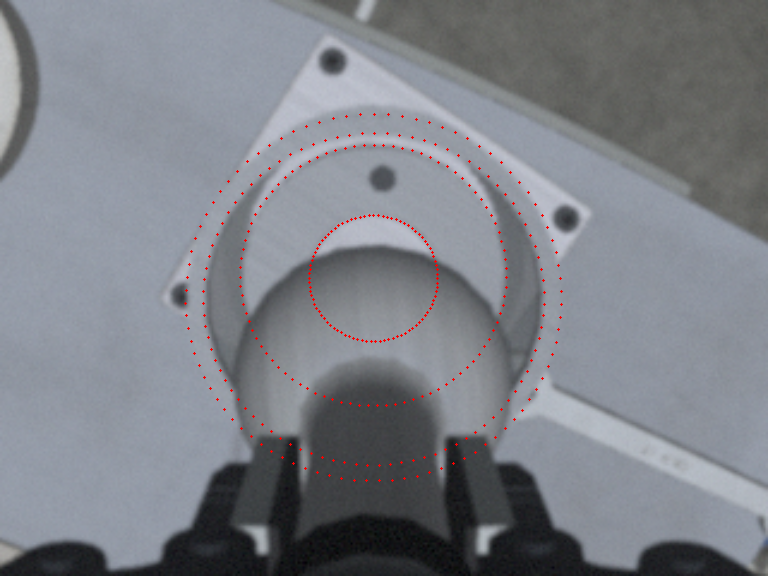

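>>> {"name": "jog_arm", "arguments": {
  "increments": [
    {"x": 25, "y": 0.5, "z": 0.6, "rx": 0, "ry": 0, "rz": 0, "hand": 15},
    {"x": 25, "y": 0, "z": 0, "rx": 0, "ry": 0, "rz": 0, "hand": 15},
    {"x": 20, "y": 0, "z": 0, "rx": 0, "ry": 0, "rz": 0, "hand": 15},
    {"x": 15, "y": 0, "z": 0, "rx": 0, "ry": 0, "rz": 0, "hand": 15},
    {"x": 7, "y": 0, "z": 0, "rx": 0, "ry": 0, "rz": 0, "hand": 15}
  ]
}}

```text
time_s: 7.82
eef_pos: [516.6, -104.3, 153.7]
ee_rot: [-0.149, -0.691, -0.15, 0.691]
force: [-0.1, -0.1, -1.7]
grip_width: 0.292
```

>>> {"name": "jog_arm", "arguments": {
  "increments": [
    {"x": 0, "y": 0, "z": 0, "rx": 0, "ry": 0, "rz": 0, "hand": 15},
    {"x": 0, "y": 0, "z": 0, "rx": 0, "ry": 0, "rz": 0, "hand": 15},
    {"x": 0, "y": 0, "z": 0, "rx": 0, "ry": 0, "rz": 0, "hand": 15},
    {"x": 0, "y": 0, "z": 0, "rx": 0, "ry": 0, "rz": 0, "hand": 15}
  ]
}}

```text
time_s: 8.32
eef_pos: [516.8, -104.5, 154.6]
ee_rot: [0.15, 0.691, 0.149, -0.691]
force: [0.3, 0.7, -2.2]
grip_width: 0.292
```

Run:
```python
from h import *
import pickle
P=[]
s=sense();print(s["time_s"],s["eef_pos"],s["grip_width"],s["force"],s["wrist_torque"])
im=cv2.cvtColor(capture("wrist"),cv2.COLOR_RGB2BGR)
P=[sense()["eef_pos"]];im2=capture("wrist");P.append(sense()["eef_pos"]);print(np.round(P,2))
im=cv2.resize(im[100:340,160:480],None,fx=2.4,fy=2.4)
cv2.imwrite("pics/w9.png",im)
```

```text
8.325 [ 516.75062059 -104.47727199  154.59875763] 0.2919463069600624 [ 0.32838221  0.72143263 -2.16370193] [-0.04360122 -0.02533741  0.02709421]
[[ 516.73 -104.45  154.5 ]
 [ 516.68 -104.45  154.42]]
```

View pics/w9.png

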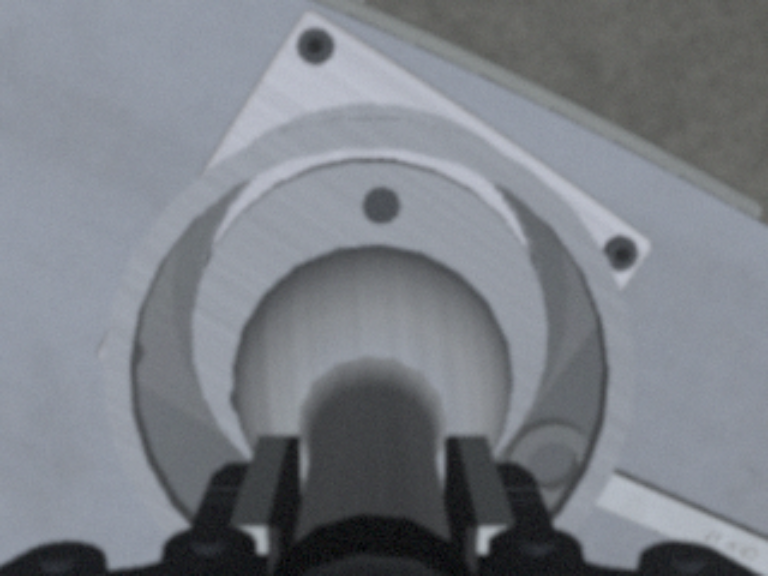

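>>> {"name": "jog_arm", "arguments": {
  "increments": [
    {"x": 4, "y": -0.3, "z": 0, "rx": 0, "ry": 0, "rz": 0, "hand": 15},
    {"x": 3, "y": 0, "z": 0, "rx": 0, "ry": 0, "rz": 0, "hand": 15},
    {"x": 2, "y": 0, "z": 0, "rx": 0, "ry": 0, "rz": 0, "hand": 15},
    {"x": 0, "y": 0, "z": 0, "rx": 0, "ry": 0, "rz": 0, "hand": 15}
  ]
}}

```text
time_s: 8.93
eef_pos: [516.5, -104.1, 145.1]
ee_rot: [-0.149, -0.691, -0.149, 0.691]
force: [-0.4, 0.4, -2.0]
grip_width: 0.294
```

>>> {"name": "jog_arm", "arguments": {
  "increments": [
    {"x": 1, "y": 0, "z": 0, "rx": 0, "ry": 0, "rz": 0, "hand": 15},
    {"x": 1, "y": 0, "z": 0, "rx": 0, "ry": 0, "rz": 0, "hand": 15},
    {"x": 0, "y": 0, "z": 0, "rx": 0, "ry": 0, "rz": 0, "hand": 15},
    {"x": 0, "y": 0, "z": 0, "rx": 0, "ry": 0, "rz": 0, "hand": 15}
  ]
}}

```text
time_s: 9.43
eef_pos: [516.7, -104.2, 143.6]
ee_rot: [0.15, 0.691, 0.149, -0.691]
force: [-0.1, 0.2, 0.9]
grip_width: 0.292
```

>>> {"name": "jog_arm", "arguments": {
  "increments": [
    {"x": 1, "y": 0, "z": 0, "rx": 0, "ry": 0, "rz": 0, "hand": 15},
    {"x": 1, "y": 0, "z": 0, "rx": 0, "ry": 0, "rz": 0, "hand": 15},
    {"x": 0, "y": 0, "z": 0, "rx": 0, "ry": 0, "rz": 0, "hand": 15},
    {"x": 0, "y": 0, "z": 0, "rx": 0, "ry": 0, "rz": 0, "hand": 15}
  ]
}}

```text
time_s: 9.93
eef_pos: [516.6, -104.2, 141.4]
ee_rot: [0.149, 0.691, 0.149, -0.691]
force: [0.8, 0.6, 2.6]
grip_width: 0.291
```

>>> {"name": "jog_arm", "arguments": {
  "increments": [
    {"x": 2.5, "y": 0, "z": 0, "rx": 0, "ry": 0, "rz": 0, "hand": 15},
    {"x": 2.5, "y": 0, "z": 0, "rx": 0, "ry": 0, "rz": 0, "hand": 15},
    {"x": 2.5, "y": 0, "z": 0, "rx": 0, "ry": 0, "rz": 0, "hand": 15},
    {"x": 2.5, "y": 0, "z": 0, "rx": 0, "ry": 0, "rz": 0, "hand": 15},
    {"x": 1, "y": 0, "z": 0, "rx": 0, "ry": 0, "rz": 0, "hand": 15}
  ]
}}

```text
time_s: 10.55
eef_pos: [516.9, -104.2, 130.6]
ee_rot: [0.15, 0.691, 0.149, -0.691]
force: [0.3, 1.9, 7.1]
grip_width: 0.296
```

>>> {"name": "jog_arm", "arguments": {
  "increments": [
    {"x": 0, "y": 0, "z": 0, "rx": 0, "ry": 0, "rz": 0, "hand": 15},
    {"x": 0, "y": 0, "z": 0, "rx": 0, "ry": 0, "rz": 0, "hand": 15},
    {"x": 0, "y": 0, "z": 0, "rx": 0, "ry": 0, "rz": 0, "hand": 15}
  ]
}}

```text
time_s: 10.92
eef_pos: [516.9, -104.2, 130.7]
ee_rot: [0.15, 0.692, 0.149, -0.691]
force: [0.2, 1.1, 8.3]
grip_width: 0.29
```

Run:
```python
from h import *
S=[]
for i in range(6):
    im=capture("wrist");s=sense();S.append(np.r_[s["eef_pos"],s["force"],s["wrist_torque"]])
print(s["time_s"],np.round(S,2),s["grip_width"],np.mean(S,0).round(2))
im=cv2.cvtColor(im,cv2.COLOR_RGB2BGR)
cv2.imwrite("pics/w10.png",cv2.resize(im[100:340,160:480],None,fx=2.4,fy=2.4))
im=cv2.cvtColor(capture("scene"),cv2.COLOR_RGB2BGR);cv2.imwrite("pics/s10.png",im)
```

```text
11.225 [[ 5.1689e+02 -1.0414e+02  1.3074e+02  8.8000e-01  1.5200e+00  6.7400e+00
   2.9000e-01 -5.0000e-02  6.0000e-02]
 [ 5.1689e+02 -1.0415e+02  1.3076e+02  1.3000e-01  7.1000e-01  7.6300e+00
   2.8000e-01  2.0000e-02  1.0000e-02]
 [ 5.1689e+02 -1.0416e+02  1.3076e+02  6.7000e-01  1.6500e+00  7.8600e+00
   2.5000e-01 -8.0000e-02 -1.0000e-02]
 [ 5.1687e+02 -1.0416e+02  1.3074e+02  9.5000e-01  1.6900e+00  7.5400e+00
   2.8000e-01 -5.0000e-02  0.0000e+00]
 [ 5.1690e+02 -1.0414e+02  1.3076e+02  2.4000e-01  1.7600e+00  8.4500e+00
   2.7000e-01  1.0000e-02  2.0000e-02]
 [ 5.1689e+02 -1.0415e+02  1.3078e+02  6.5000e-01  1.6800e+00  8.1600e+00
   2.4000e-01  3.0000e-02  3.0000e-02]] 0.29137392461023054 [ 5.1689e+02 -1.0415e+02  1.3076e+02  5.9000e-01  1.5000e+00  7.7300e+00
  2.7000e-01 -2.0000e-02  2.0000e-02]
```

View pics/w10.png

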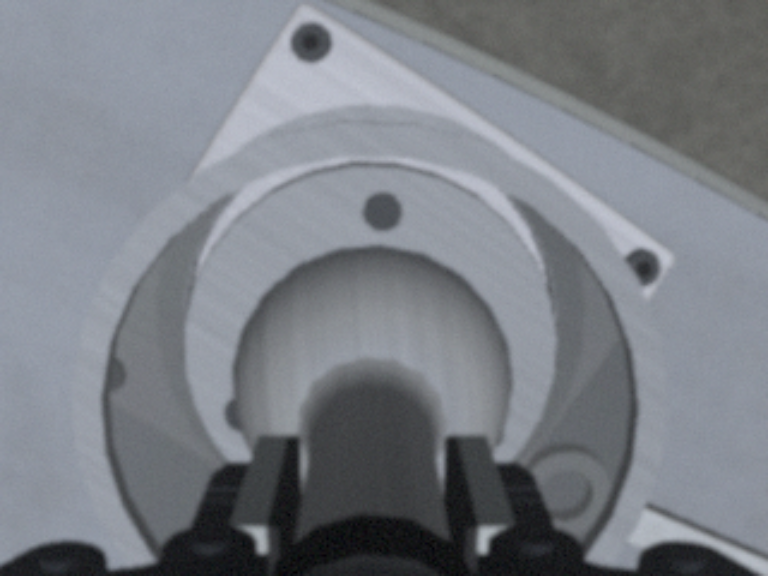

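>>> {"name": "jog_arm", "arguments": {
  "increments": [
    {"x": 1, "y": -0.3, "z": 0, "rx": 0, "ry": 0, "rz": 0, "hand": 15},
    {"x": 0.8, "y": -0.2, "z": 0, "rx": 0, "ry": 0, "rz": 0, "hand": 15},
    {"x": 0, "y": 0, "z": 0, "rx": 0, "ry": 0, "rz": 0, "hand": 15},
    {"x": 0, "y": 0, "z": 0, "rx": 0, "ry": 0, "rz": 0, "hand": 15},
    {"x": 0, "y": 0, "z": 0, "rx": 0, "ry": 0, "rz": 0, "hand": 15}
  ]
}}

```text
time_s: 11.9
eef_pos: [516.9, -103.9, 129.2]
ee_rot: [0.15, 0.692, 0.149, -0.691]
force: [1.2, 1.5, 7.9]
grip_width: 0.291
```

Run:
```python
from h import *
S=[];q0=None
for i in range(8):
    im=capture("wrist");s=sense();S.append(np.r_[s["eef_pos"],s["force"],s["wrist_torque"]])
print(s["time_s"],s["grip_width"],np.mean(S,0).round(2),np.std(S,0).round(2))
im=cv2.cvtColor(im,cv2.COLOR_RGB2BGR)
cv2.imwrite("pics/w11.png",cv2.resize(im[100:340,160:480],None,fx=2.4,fy=2.4))
# screw height of pressed ring check
for z in (44,46,47,48,50):
    print(z,((proj("wrist",[552.2,-92.2,z],s)-[160,100])*2.4).round(1))
```

```text
12.3 0.29070455059661227 [ 5.1690e+02 -1.0390e+02  1.2915e+02  1.0200e+00  8.0000e-01  8.1700e+00
  1.0000e-01 -1.3000e-01  0.0000e+00] [0.01 0.01 0.   0.28 0.4  0.65 0.02 0.03 0.02]
44 [384.9 212. ]
46 [385. 213.]
47 [385.1 213.5]
48 [385.2 214. ]
50 [385.3 215. ]
```

View pics/w11.png

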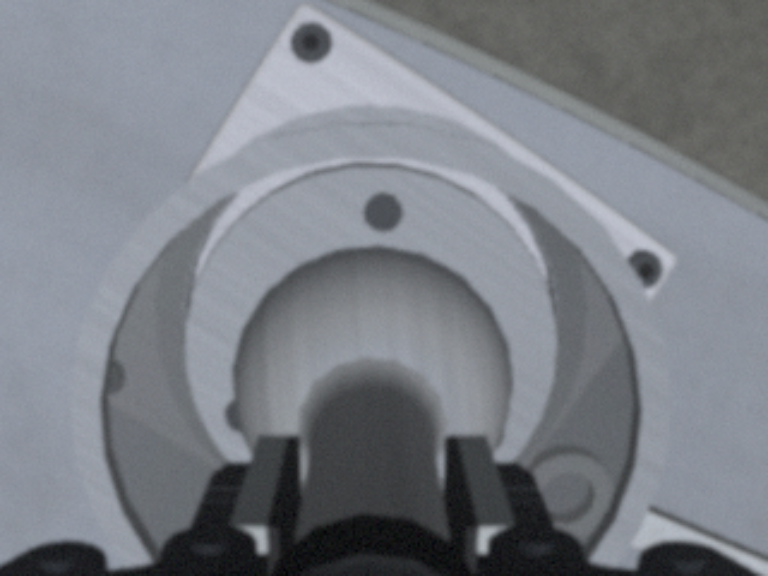

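>>> {"name": "jog_arm", "arguments": {
  "increments": [
    {"x": 0.6, "y": 0, "z": 0, "rx": 0, "ry": 0, "rz": 0, "hand": 15},
    {"x": 0, "y": 0, "z": 0, "rx": 0, "ry": 0, "rz": 0, "hand": 15},
    {"x": 0, "y": 0, "z": 0, "rx": 0, "ry": 0, "rz": 0, "hand": 15},
    {"x": 0, "y": 0, "z": 0, "rx": 0, "ry": 0, "rz": 0, "hand": 15}
  ]
}}

```text
time_s: 12.8
eef_pos: [516.9, -103.9, 128.6]
ee_rot: [0.15, 0.692, 0.149, -0.691]
force: [0.6, 0.9, 8.6]
grip_width: 0.297
```

Run:
```python
from h import *
S=[]
for i in range(8):
    im=capture("scene");s=sense();S.append(np.r_[s["eef_pos"],s["force"]])
print(s["time_s"],s["grip_width"],np.mean(S,0).round(2))
print(finish_job())
```

```text
13.2 0.2904681426746234 [ 516.93 -103.9   128.6     0.71    1.16    8.59]
the job is handed in; nothing more can be done
None
```

I gripped the steel flask by its neck and lifted it out of the parking ring. I then lowered it upright into the pot onto the sprung ring and pressed it straight down. I handed the job in at 13.2 s with the flask still gripped and held down; no verdict was reported.

- **Press depth:** The two estimates agree on about 15 mm, short of the 22 mm stop:
  - The tool went about 14.7 mm below first contact, from about 143.3 to 128.6 mm.
  - The wrist reads 8.6 N. Adding the flask's 2 N weight gives about 10.6 N on the springs, or 15 mm. The force readings scatter by about 0.65 N.
- **Centring:** In the last wrist pictures, before the final 0.6 mm of press, the ball sits in the ring within about 1 mm. About 1.4 N of sideways force remains.
- **Clear of the wall:** The pictures show space between the flask and the pot wall. The sideways force stayed below about 1 N until the ball was on the ring, so nothing suggests a knock.
- **Bystanders and look-alikes:** I did not approach the pink look-alikes or the other objects, and saw no change in the wrist pictures. I took no final picture of the whole worktop to confirm it.
- **Disagreement:** The top camera put the ring's centre about 3 mm off in x from the wrist camera. I used the wrist value, because the projected ring and rim outlines matched the wrist picture.

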